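# Pin the gate board's coupler with a ringed linchpin

### The arm

A 7-joint arm with a two-finger parallel gripper is mounted at the origin on the work surface. World frame = base frame: x ahead of the robot, y to its left, z up, the work surface at z = 0. Lengths are in m, angles in rad, forces in N, time in s.
With the tool pointing down it reaches from about 0.4 to 0.875 m from the base axis. Payload 19.3 kg.
Tool frame: the origin (TCP) lies midway between the tips of the shut fingers; the grasp point (between the pads) lies 19 mm behind it; z points along the fingers, y is the line along which they close (so a half turn about z gives the same grasp; the last joint's range is limited). The gripper opens to 85 mm and grips with 20 to 120 N. Pads are 22 mm wide; open, the fingers measure 114 mm over their backs; the gripper's body (76 mm by 85 mm) begins 54 mm behind the grasp point. The pads swing forward as they close: fully open they stand 13 mm farther back than shut.
Start: joints at [-1.381, 0.521, -0.036, 1.599, 0.021, 1.021, -0.113], TCP at [0.161, 0.604, 0.231] pointing down, gripper open.
Joint ranges: [-2.91, 2.91], [-0.3, 2.13], [-1.5, 1.42], [0.17, 2.43], [-1.26, 4.41], [0.16, 1.93], [-2.52, 2.52]. Speed limits (rad/s): [1.89, 1.89, 2.39, 2.39, 3.01, 3.01, 3.01].

### API

Orientations are given as a unit quaternion [w, x, y, z].
In Python, from cell import robot, imaging, workorder gives the robot as it stands. The module is installed in compiled form; this text tells all that it offers.
- The arm moves only by the shell command python3 -m crank 'ROWS'. ROWS is JSON, a list of rows, each a list of 7 numbers: the shift along the tool's x, y, z in cm, then the turn, a rotation vector about the tool's x, y, z in degrees, then the opening, from 0 (shut) to 1 (fully open). A call has 1 to 20 rows; each row is the pose to reach, as a shift and turn from the pose commanded when the call began, along the tool's axes at that moment; what a row does not reach only later rows make up. A row lasts 1/12 s, in which the tool goes at most 41.7 mm and 7.16 degrees, less where a joint would pass 70% of its speed; a pose out of reach is approached as far as the arm can. A call with a gripper value outside its range is refused whole. The fingers move at their own pace and stop on an object; the grip force is fixed at half the most. Time passes only in rows, so rows that repeat a pose let the fingers close. It gives the time, the measured TCP pose, the force, the opening and the grip force at its end, in the units of the state.
- robot.get_state(): the state, without advancing time (a new reading comes with each control period).
- imaging.grab_frame(name): name is "scene" or "side" or "wrist"; returns the picture (384x512x3 uint8, red, green, blue); there is no depth.
- imaging.camera_params(name): a dict with "fx", "fy", "cx", "cy" (pixels), "eye" and "orientation" of the camera in the world. Camera axes: x right, y down, z forward; pixel columns grow to the right and rows downward; lengths in m; the calibration is good to about 2 mm. A picture is of the moment at which its call begins: read the wrist's pose just before it. camera_params takes no time and is no camera call; for the wrist camera it gives the pose at the moment of the call.
- workorder.finish_job(): hands the job in; it is judged then, once.
The state is a dict: "time_s": time; "joint_positions": joint angles; "joint_vel": joint speeds; "effort": joint torques, N m; "position": TCP position; "tool_rot": TCP orientation; "ft_force": force on the tool from outside, world axes, zero at the start; "torque": the same for the moment, N m; "gripper_width": finger opening in m; "finger_force": force on a finger pad.
Only numpy, scipy, OpenCV 4.12 (cv2) and the standard library are available. Lean on these libraries where they do the work, as an engineer would, in place of code of your own. Each camera call takes 0.05 s, during which the arm holds its last target. There are 200 camera calls.

### The job

Take the red-handled linchpin from its wooden cradle, feel for the hole of the yellow bush on the gate board and slide the pin in until its head is fully home, then swing the pin's sprung ring forward and press its red thumb tab down until the ring snaps past the pin's end, and let go. Feel your way gently: do not ram or force the pin or the coupler, and leave the drinks, miniatures and other gear on the table undisturbed.

Things in the scene. Friction and masses are not known exactly. Their poses are not given: they have to be found in the camera images.
- pin: steel linchpin, 115 mm long, 0.26 kg with its ring, lying level in its cradle 65 mm above the table; it goes in level, same side up. Origin on the shaft axis at the ring's hinge; x along the shaft to the tip, z up. Shaft 14 mm in diameter, x = 8 to 58 mm, then a 4 mm taper and a round nose of 5 mm radius. The ring's 6 mm rod legs straddle head and bush at y = +-19.5 mm
- pin_grip (a point): middle of the red grip tail, on the shaft axis, 34 mm behind the pin's origin: the place to grip, across its 16 mm width (y). The tail is 24 mm tall and runs from x = -48 to -12 mm of the pin; free below and to both sides
- shoulder (a point): front face of the pin's head on the shaft axis, 8 mm ahead of the pin's origin: home when it sits on the bush's mouth. The steel head is 24 mm wide and tall and 20 mm long
- pin_tip (a point): the very end of the pin's nose, 67 mm ahead of the pin's origin
- ring (a joint): angle v of the ring about its hinge (the pin's y axis, through the pin's origin). 0 = locked: ring 10 degrees below the shaft's line, bar under the nose; at v it points v - 0.175 rad above that line. Starts raised, 0.95 to 1.2, leaning forward over the shaft; a stiff hinge, it stays where put, and about 0.5 N at the tab moves it
- tab (a point): middle of the thumb tab, in the ring's plane, 80 mm from the hinge, 22 mm wide, 5 mm thick, spanning 68 to 87 mm from the hinge, ahead of the 9 mm cross bar (68 mm from the hinge): push it forward and down with closed fingertips. Near ring angle 0.30 the bar meets the nose and the ring stretches 4 mm on its spring; 5 to 15 N down takes it past 0.175, then it snaps to 0
- coupler: gate board, fixed: sand-brown plinth 225 x 210 x 30 mm, a stone-coloured toy wall along its far edge (front face 163 mm beyond the origin, top 129 mm above the table), the coupler near its front edge. Origin on the table below point mouth, 12 mm to the right of the plinth's middle line; x is the direction in which the pin goes in, y left, z up
- mouth (a point): end mark of the bush's slide, 80 mm above the table: level with the bore's axis, in the plane of its mouth. The yellow bush is clamped in the slide, so that the bore's axis really stands 4 to 20 mm to the left of this mark (coupler's +y): not measured, to be felt for; it does not give. A ledge 18 mm long, 13.5 mm below the axis, projects from the bush to keep the head from rolling
- far_end (a point): the same mark at the bore's far end, 51 mm beyond the mouth (the bore stands as far to its left). Bush: 26 mm wide, 14 mm tall above and 18 mm below the axis; through bore 16 mm in diameter, level, along the coupler's x. With the pin home the nose stands 8 mm out here
- cradle: wooden pin cradle, fixed, base 105 x 70 x 16 mm; origin on the table under the pin's hinge; two posts carry the pin's head and shaft 65 mm above the table, the grip tail overhangs to -x
- dicetray: dark red dice tray, fixed, 110 x 90 x 28 mm, origin under its middle; it and the cradle change sides
- knight: teal miniature on the plinth left of the coupler, 32 mm base, 44 mm tall; origin under its base
- archer: ochre miniature on the plinth right of the coupler, 32 mm base, 44 mm tall; origin under its base
- flask: green drinks flask, 76 mm in diameter, 190 mm tall, origin under its base
- tumbler: blue tumbler with a green lid, 78 mm in diameter, 122 mm tall, origin under its base
- can: red drinks can, 64 mm in diameter, 115 mm tall, origin under its base
- phone: black phone lying flat, 75 x 150 x 9 mm, origin under its middle
Not all that is in view belongs to the job. Of the things shaped like the pin, the steel one is meant.

How it is judged:
On the way, in this order (a step that is already met when the one before it is completed fails the run):
1. the pin is fully in the bush, head home, with the ring still raised (x of pin in the frame of mouth between -0.011 and 0 m and z of pin in the frame of mouth between -0.004 and 0.004 m and angle between the x axis of pin and the x axis of coupler, either way round below 0.08 rad and value of joint ring above 0.4 rad), for 0.1 s.
2. the ring has snapped down past the pin's end (value of joint ring below 0.08 rad), for 0.1 s.
At the end, for the whole second after the job is handed in: the pin lies in the bush with its head within 4.5 mm of home and its shaft in line with the bore, the ring is snapped down below the pin's nose (ring angle under 0.08 rad), and the pin is released and at rest (x of pin in the frame of mouth between -0.0125 and 0 m and y of pin in the frame of mouth between 0 and 0.024 m and z of pin in the frame of mouth between -0.004 and 0.004 m and angle between the x axis of pin and the x axis of coupler, either way round below 0.08 rad and value of joint ring below 0.08 rad and linear speed of pin below 0.02 m/s); the robot touches nothing.
It fails at once if the pin or ring is forced against the coupler with more than 30 N (contact force between pin and coupler above 30 N).
It fails at once if the robot itself bears on the gate board with more than 25 N (contact force between any of the fingers, the arm and coupler above 25 N).
It fails at once if a drink, miniature or the phone is shoved or knocked over (moved more than 30 mm) (distance of any of knight, archer, flask, tumbler, can, phone from where it was at the start of the episode above 0.03 m).
It also fails if it takes over 72 s, if anything falls off the work surface, if the arm or the gripper's body presses on something with over 40 N, if the wrist force passes 120 N, or if a joint passes its speed limit or range.

## Working session

There is one attempt and no reset: what is moved stays moved. The work goes in short steps, Python scripts to look and compute and a shell command to move; the robot and the scene stay as the last step left them, time stands still between calls to the robot, and variables do not carry over. Pictures are saved under pics/ and viewed, at most 10 in all, crops included, and the job is handed in when it is done.

```bash
mkdir -p pics; ls
cat > h.py <<'E'
import numpy as np, cv2
from scipy.spatial.transform import Rotation as R
from cell import robot, imaging, workorder
def rot(q): return R.from_quat([q[1],q[2],q[3],q[0]])
def ray(p,u,v):
    d=rot(p["orientation"]).apply([(u-p["cx"])/p["fx"],(v-p["cy"])/p["fy"],1.0]); return np.array(p["eye"]),d/np.linalg.norm(d)
def plane(p,u,v,z):
    e,d=ray(p,u,v); return e+d*(z-e[2])/d[2]
def proj(p,X):
    c=rot(p["orientation"]).inv().apply(np.array(X)-np.array(p["eye"])); return p["fx"]*c[0]/c[2]+p["cx"],p["fy"]*c[1]/c[2]+p["cy"]
def tri(p1,a,p2,b):
    e1,d1=ray(p1,*a);e2,d2=ray(p2,*b)
    s=np.linalg.lstsq(np.c_[d1,-d2],e2-e1,rcond=None)[0]
    A=e1+s[0]*d1;B=e2+s[1]*d2; return (A+B)/2,np.linalg.norm(A-B)
def grab(n,f):
    p=imaging.camera_params(n); im=cv2.cvtColor(imaging.grab_frame(n),cv2.COLOR_RGB2BGR); cv2.imwrite("pics/"+f,im); return p,im
def totool(dw):
    return rot(robot.get_state()["tool_rot"]).inv().apply(dw)*100
E
python3 - <<'E'
from h import *
ims=[]
for n in ("scene","side"):
    p,im=grab(n,n+"0.png"); print(n,p)
print(robot.get_state())
E
```

```text
pics
scene {'fx': 446.3113666034657, 'fy': 446.3113666034657, 'cx': 256.7105507791174, 'cy': 190.6638985621784, 'eye': array([ 1.22470181, -0.80381216,  0.88925193]), 'orientation': array([-0.42819981,  0.83542066,  0.30781997, -0.15480345])}
side {'fx': 386.0720739464644, 'fy': 386.0720739464644, 'cx': 259.5422383003719, 'cy': 193.88183556395504, 'eye': array([0.45255933, 0.89951893, 0.78936161]), 'orientation': array([ 0.00827018, -0.04291309,  0.89992318, -0.4338529 ])}
{'time_s': 0.1, 'joint_positions': array([-1.38120189,  0.52197765, -0.036359  ,  1.59990431,  0.02115559,
        1.02108264, -0.11279207]), 'joint_vel': array([-0.00103329, -0.00190287, -0.00054185, -0.00018281, -0.00167244,
        0.00030714, -0.00258174]), 'effort': array([ 3.23657150e-03, -9.28471899e+01,  1.98423743e+00, -3.70533729e+01,
        1.81976164e-02,  5.27855416e-03,  8.85252371e-05]), 'position': array([0.1604805 , 0.60375855, 0.23078515]), 'tool_rot': array([-5.73603401e-05,  1.29532083e-01,  9.91575108e-01, -4.91777273e-04]), 'ft_force': array([ 0.01797513,  0.00591508, -0.47853499]), 'torque': array([ 0.04246673,  0.00089257, -0.04501863]), 'finger_force': 0.0, 'gripper_width': 0.08546418199754177}
```

View pics/scene0.png

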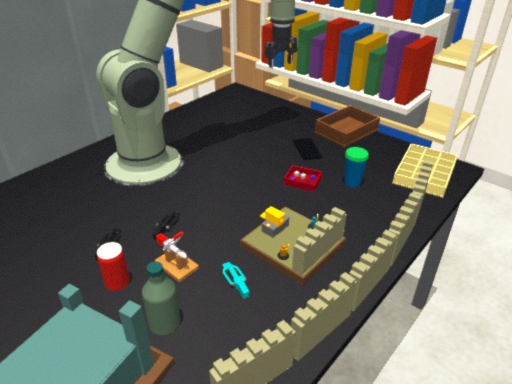

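View pics/side0.png

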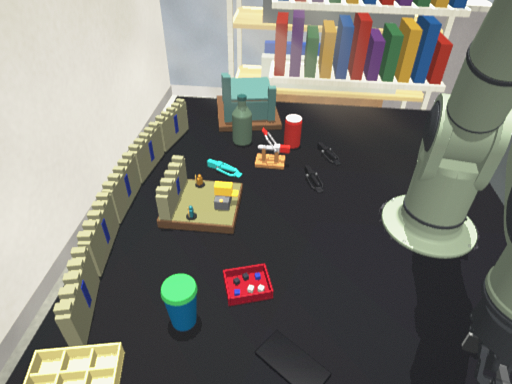

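The scene view shows these lookalikes for the pin:
- the steel pin with red grip in the wooden cradle: scene (172,243), side (272,148)
- a cyan clip: scene (236,279), side (224,167)
- two black clips: scene (167,222) and (108,238), side (313,180) and (328,153)

I choose the steel pin in the cradle. I'll check it in a close crop that also shows the coupler.

Run:
```python
from h import *
a=cv2.imread("pics/scene0.png");b=cv2.imread("pics/side0.png")
f=lambda im,x,y,w,h:cv2.resize(im[y:y+h,x:x+w],(400,300),interpolation=cv2.INTER_CUBIC)
o=np.vstack([np.hstack([f(a,140,220,80,60),f(b,240,120,80,60)]),np.hstack([f(a,235,190,120,90),f(b,150,150,120,90)])])
cv2.imwrite("pics/c1.png",o)
```

```text
(no output)
```

View pics/c1.png

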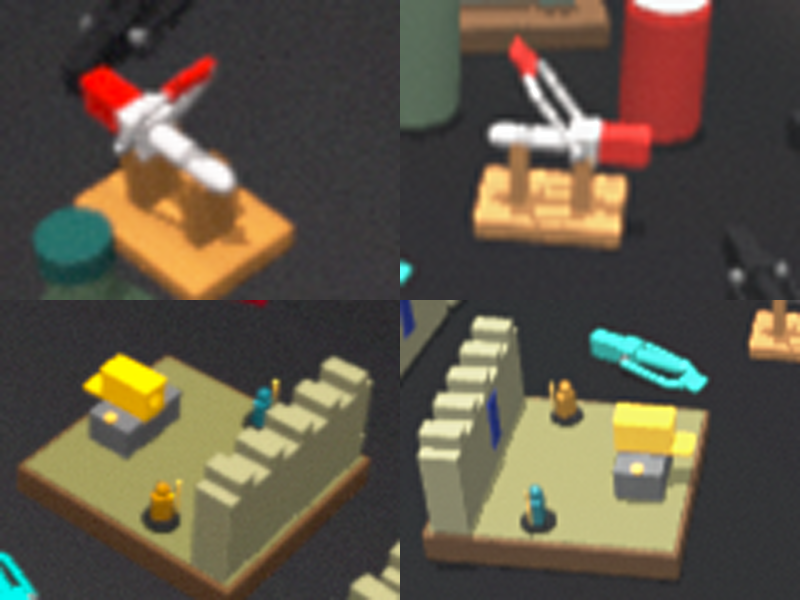

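The crop confirms the steel pin: its ring is raised and its tail points to the robot side. Nose at scene (186,256) and side (258,147). The coupler has a yellow bush on a grey slide. Next I'll localise everything.

Run:
```python
from h import *
ps=imaging.camera_params("scene");pd=imaging.camera_params("side")
np.set_printoptions(precision=4,suppress=True)
print("nose",tri(ps,(186.4,256),pd,(258,146.6)),plane(ps,186.4,256,.065),plane(pd,258,146.6,.065))
print("tail",tri(ps,(159.5,239),pd,(290,149)))
print("tab",tri(ps,(181.5,233),pd,(264,130)))
for n,p,L in (("scene",ps,[(241,240.4),(284.5,207.1),(345.4,238),(303.4,274.9)]),("side",pd,[(158.1,219.9),(233.4,224.4),(242.4,183)])):
    for q in L: print(n,q,plane(p,*q,.03))
    im=cv2.imread(f"pics/{n}0.png");h=cv2.cvtColor(im,cv2.COLOR_BGR2HSV)
    m=cv2.inRange(h,(22,170,150),(32,255,255)); 
    k,l,s,c=cv2.connectedComponentsWithStats(m)
    for i in range(1,k):
        if s[i][4]>20: print(n,"yellow",s[i],c[i],plane(p,*c[i],.085))
```

```text
nose (array([ 0.5406, -0.2743,  0.066 ]), np.float64(0.0016429698233979752)) [ 0.5388 -0.2737  0.065 ] [ 0.5413 -0.275   0.065 ]
tail (array([ 0.4289, -0.2749,  0.0623]), np.float64(0.003503778573256672))
tab (array([ 0.5231, -0.27  ,  0.1346]), np.float64(0.0035107471153505753))
scene (241, 240.4) [ 0.5807 -0.1072  0.03  ]
scene (284.5, 207.1) [0.5809 0.0962 0.03  ]
scene (345.4, 238) [0.8014 0.0955 0.03  ]
scene (303.4, 274.9) [ 0.7933 -0.1004  0.03  ]
scene yellow [345   0  14  10 122] [351.2213   4.2623] [-0.4782  2.2812  0.085 ]
scene yellow [295  12  23  11 114] [304.9649  16.2895] [-0.5424  1.7868  0.085 ]
scene yellow [292  23   5  13  32] [293.8125  28.8438] [-0.4261  1.5035  0.085 ]
scene yellow [351  33  36  58 657] [361.3623  58.828 ] [0.1603 1.3028 0.085 ]
scene yellow [285  54  10  16  66] [288.5     64.4394] [-0.0774  0.9863  0.085 ]
scene yellow [260 206  25  20 293] [273.3447 215.3618] [ 0.6213 -0.0128  0.085 ]
side (158.1, 219.9) [0.7968 0.102  0.03  ]
side (233.4, 224.4) [0.5787 0.0973 0.03  ]
side (242.4, 183) [ 0.5765 -0.1013  0.03  ]
side yellow [404  19  16  11  89] [411.7079  23.5955] [-0.3555 -1.9372  0.085 ]
side yellow [214 187  19   9 132] [223.0303 190.8106] [0.6196 0.0157 0.085 ]
```

Run:
```python
from h import *
np.set_printoptions(precision=3,suppress=True)
ps=imaging.camera_params("scene");pd=imaging.camera_params("side")
print("can",plane(ps,117,282,0),plane(pd,293,149,0)," flask",plane(ps,163,325,0),plane(pd,242,145,0))
s=robot.get_state();P=s["position"];r=rot(s["tool_rot"])
print(r.as_matrix())
for w in ([.42,.42,.28],[.5,.2,.28],[.44,-.15,.28]): print(w,totool(np.array(w)-P))
T=R.from_matrix(np.array([[-1,0,0],[0,1,0],[0,0,-1.]]).T)
print("turn",(r.inv()*T).as_rotvec(degrees=True))
```

```text
can [ 0.418 -0.418  0.   ] [ 0.414 -0.379  0.   ]  flask [ 0.617 -0.428  0.   ] [ 0.612 -0.385  0.   ]
[[-0.966  0.257 -0.   ]
 [ 0.257  0.966 -0.001]
 [-0.    -0.001 -1.   ]]
[0.42, 0.42, 0.28] [-29.802 -11.098  -4.91 ]
[0.5, 0.2, 0.28] [-43.185 -30.304  -4.891]
[0.44, -0.15, 0.28] [-46.377 -65.671  -4.856]
turn [ -0.057  -0.007 -14.885]
```

```bash
python3 -m crank '[[-29.8,-11.1,-4.9,0,0,-4,1],[-29.8,-11.1,-4.9,0,0,-8,1],[-29.8,-11.1,-4.9,0,0,-14.9,1],[-29.8,-11.1,-4.9,0,0,-14.9,1],[-29.8,-11.1,-4.9,0,0,-14.9,1],[-29.8,-11.1,-4.9,0,0,-14.9,1],[-29.8,-11.1,-4.9,0,0,-14.9,1],[-43.2,-30.3,-4.9,0,0,-14.9,1],[-43.2,-30.3,-4.9,0,0,-14.9,1],[-43.2,-30.3,-4.9,0,0,-14.9,1],[-43.2,-30.3,-4.9,0,0,-14.9,1],[-43.2,-30.3,-4.9,0,0,-14.9,1],[-49.6,-77.7,-4.9,0,0,-14.9,1],[-49.6,-77.7,-4.9,0,0,-14.9,1],[-49.6,-77.7,-4.9,0,0,-14.9,1],[-49.6,-77.7,-4.9,0,0,-14.9,1],[-49.6,-77.7,-4.9,0,0,-14.9,1],[-49.6,-77.7,-4.9,0,0,-14.9,1],[-49.6,-77.7,-4.9,0,0,-14.9,1],[-49.6,-77.7,-4.9,0,0,-14.9,1]]'
```

```text
time_s: 1.77
position: [0.4537, -0.0871, 0.2801]
tool_rot: [0.0, -0.0, 1.0, 0.0]
ft_force: [0.8, -0.1, -0.3]
gripper_width: 0.0851
finger_force: 0.0
```

```bash
python3 -m crank '[[0.4,-9,0,0,0,0,1],[0.4,-18.7,0,0,0,0,1],[0.4,-18.7,0,0,0,0,1],[0.4,-18.7,0,0,0,0,1],[0.4,-18.7,0,0,0,0,1],[0.4,-18.7,0,0,0,0,1],[0.4,-18.7,0,0,0,0,1]]'; python3 -c "
from h import *
p,im=grab('wrist','w1.png'); print(robot.get_state()['position'],p)
"
```

```text
time_s: 2.35
position: [0.45, -0.2731, 0.2795]
tool_rot: [-0.0, 0.001, 1.0, 0.0]
ft_force: [-0.2, 1.3, 0.1]
gripper_width: 0.0852
finger_force: 0.0
[ 0.45036798 -0.27189487  0.27959413] {'fx': 305.17133438188193, 'fy': 305.17133438188193, 'cx': 251.25750075006997, 'cy': 190.45322427743037, 'eye': array([ 0.36988363, -0.27285396,  0.42142974]), 'orientation': array([0.11341767, 0.69823076, 0.69774329, 0.11298024])}
```

View pics/w1.png

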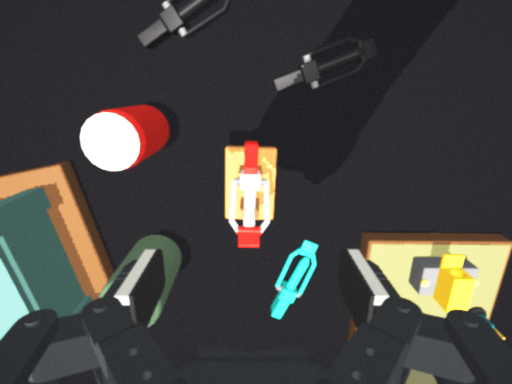

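The wrist view shows the pin's red tail at (251,155), head at (250,180) and tab at (248,237). The coupler sits at right, with the ledge at (453,262) and the bush at (455,290). I'll measure them with masks.

Run:
```python
from h import *
np.set_printoptions(precision=4,suppress=True)
p=imaging.camera_params("wrist");im=cv2.imread("pics/w1.png");h=cv2.cvtColor(im,cv2.COLOR_BGR2HSV)
red=cv2.inRange(h,(0,180,110),(7,255,255))|cv2.inRange(h,(173,180,110),(180,255,255))
red[:, :200]=0; red[:,300:]=0
k,l,s,c=cv2.connectedComponentsWithStats(red)
for i in range(1,k):
    if s[i][4]>15: print("red",s[i],c[i],plane(p,*c[i],.077))
x,y,w,hh,_=s[1+np.argmin(s[1:,1]+1000*(s[1:,4]<15))]
print("tail back/front @.077",plane(p,x+w/2-.5,y,.077),plane(p,x+w/2-.5,y+hh-1,.077),"sides",plane(p,x-.5,y+8,.077)[1],plane(p,x+w-.5,y+8,.077)[1])
ye=cv2.inRange(h,(22,150,120),(34,255,255)); ye[:,:400]=0;ye[:235]=0
k,l,s,c=cv2.connectedComponentsWithStats(ye)
for i in range(1,k):
    if s[i][4]>15: print("yel",s[i],c[i])
j=1+np.argmax(s[1:,4])
for r in range(s[j][1],s[j][1]+s[j][3],3):
    q=np.where(l[r]==j)[0]; print(r,q[0],q[-1],int(h[r,q[len(q)//2],2]),plane(p,q[0]-.5,r,.094)[:2],plane(p,q[-1]+.5,r,.094)[:2])
sand=cv2.inRange(h,(18,50,60),(32,145,255)); sand[:225]=0;sand[:,:350]=0
for r in (245,255): 
    q=np.where(sand[r])[0]; print("sand",r,q[0],q[-1],plane(p,q[0]-.5,r,.03),plane(p,q[-1]+.5,r,.03))
for cc in (400,430,490):
    q=np.where(sand[:,cc])[0]; print("front",cc,q[0],plane(p,cc,q[0]-.5,.03))
```

```text
red [243 140  16  29 354] [250.9153 153.5819] [ 0.4406 -0.2722  0.077 ]
red [239 226  21   4  42] [249.3571 227.5476] [ 0.5336 -0.2741  0.077 ]
red [237 233  25  15 286] [248.3252 239.1224] [ 0.5495 -0.2754  0.077 ]
tail back/front @.077 [ 0.4251 -0.2727  0.077 ] [ 0.4576 -0.2727  0.077 ] sides -0.2818044403448758 -0.2636089790688403
yel [433 254  41  59 919] [448.2535 282.7563]
254 443 460 248 [ 0.5606 -0.0392] [ 0.5605 -0.0174]
257 442 444 251 [ 0.5647 -0.0396] [ 0.5647 -0.036 ]
260 442 443 255 [ 0.5689 -0.0388] [ 0.5689 -0.0364]
263 441 443 255 [ 0.5731 -0.0392] [ 0.5731 -0.0355]
266 440 462 255 [ 0.5773 -0.0396] [ 0.5773 -0.0113]
269 440 462 253 [ 0.5816 -0.0388] [ 0.5816 -0.0103]
272 439 465 255 [ 0.5859 -0.0392] [ 0.5858 -0.0056]
275 439 468 255 [ 0.5902 -0.0383] [ 0.5902 -0.0009]
278 438 472 250 [ 0.5946 -0.0387] [0.5945 0.005 ]
281 437 454 241 [ 0.599  -0.0391] [ 0.5989 -0.0165]
284 437 453 242 [ 0.6034 -0.0383] [ 0.6033 -0.0169]
287 436 453 241 [ 0.6078 -0.0387] [ 0.6078 -0.0159]
290 435 452 241 [ 0.6123 -0.0391] [ 0.6123 -0.0162]
293 435 451 241 [ 0.6168 -0.0382] [ 0.6168 -0.0166]
296 433 450 240 [ 0.6214 -0.0399] [ 0.6214 -0.0169]
299 435 450 242 [ 0.626  -0.0365] [ 0.6259 -0.0159]
302 438 449 243 [ 0.6306 -0.0317] [ 0.6306 -0.0163]
305 440 448 240 [ 0.6352 -0.0282] [ 0.6352 -0.0166]
308 443 447 243 [ 0.6399 -0.0234] [ 0.6399 -0.0169]
311 446 449 254 [ 0.6446 -0.0186] [ 0.6446 -0.0134]
sand 245 371 510 [ 0.5832 -0.1002  0.03  ] [0.583  0.1011 0.03  ]
sand 255 369 507 [ 0.5995 -0.1011  0.03  ] [0.5993 0.1011 0.03  ]
front 400 244 [ 0.5808 -0.0582  0.03  ]
front 430 244 [ 0.5807 -0.0151  0.03  ]
front 490 244 [0.5806 0.071  0.03  ]
```

```bash
python3 -m crank '[[1.1,-0.1,4,0,0,0,1],[1.1,-0.1,8,0,0,0,1],[1.1,-0.1,12,0,0,0,1],[1.1,-0.1,15,0,0,0,1],[1.1,-0.1,18,0,0,0,1],[1.1,-0.1,20.5,0,0,0,1],[1.1,-0.1,22.5,0,0,0,1],[1.1,-0.1,23.4,0,0,0,1],[1.1,-0.1,23.4,0,0,0,1],[1.1,-0.1,23.4,0,0,0,0.6],[1.1,-0.1,23.4,0,0,0,0.4],[1.1,-0.1,23.4,0,0,0,0.2],[1.1,-0.1,23.4,0,0,0,0],[1.1,-0.1,23.4,0,0,0,0],[1.1,-0.1,23.4,0,0,0,0],[1.1,-0.1,23.4,0,0,0,0],[1.1,-0.1,23.4,0,0,0,0],[1.1,-0.1,23.4,0,0,0,0]]'
```

```text
time_s: 3.9
position: [0.4398, -0.2734, 0.0465]
tool_rot: [0.0, -0.0, 1.0, -0.0]
ft_force: [-1.7, -0.1, 8.3]
gripper_width: 0.0148
finger_force: 60.6
```

```bash
python3 -m crank '[[0,0,-1,0,0,0,0],[0,0,-3,0,0,0,0],[0,0,-6,0,0,0,0],[0,0,-9,0,0,0,0],[0,2,-10,0,0,0,0],[0,5,-10,0,0,0,0],[0,9,-10,0,0,0,0],[0,13,-10,0,0,0,0],[0,17,-10,0,0,0,0],[0,21,-10,0,0,0,0],[0,24,-10,0,0,0,0],[0,26,-10,0,0,0,0],[0,27,-10,0,0,0,0],[0,27,-10,0,0,0,0],[0,27,-10,0,0,0,0]]';python3 -c "
from h import *
p,im=grab('wrist','w2.png');s=robot.get_state(); print(s['position'],p)
grab('scene','s2.png');grab('side','d2.png')
f=lambda im,x,y,w,h:cv2.resize(im[y:y+h,x:x+w],(400,300),interpolation=cv2.INTER_CUBIC)
a=cv2.imread('pics/s2.png');b=cv2.imread('pics/d2.png')
cv2.imwrite('pics/c2.png',np.vstack([np.hstack([im[80:380,50:450],f(a,215,165,120,90)]),np.hstack([f(b,170,150,120,90),f(im,200,200,120,90)])]))
"
```

```text
time_s: 5.15
position: [0.4394, -0.0037, 0.1462]
tool_rot: [-0.0, -0.0, 1.0, -0.0]
ft_force: [1.0, -0.7, -2.4]
gripper_width: 0.0151
finger_force: 59.0
[ 0.43941115 -0.00428293  0.14619244] {'fx': 305.17133438188193, 'fy': 305.17133438188193, 'cx': 251.25750075006997, 'cy': 190.45322427743037, 'eye': array([ 0.35914986, -0.00359457,  0.28807831]), 'orientation': array([0.11374783, 0.69726306, 0.69859798, 0.11334252])}
```

View pics/c2.png

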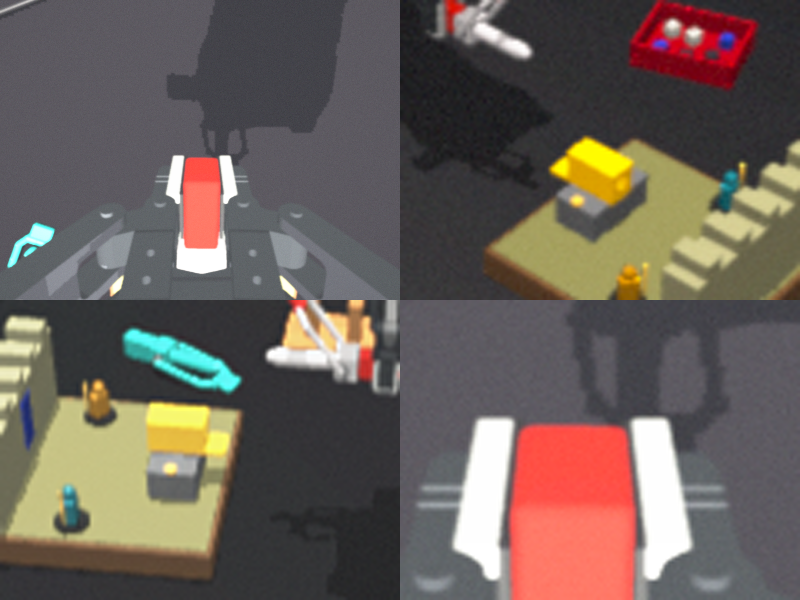

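The pin is held level with its ring raised. The far hole of the bore is visible at scene ≈(282,220). I'll zoom on the bush in both views.

Run:
```python
from h import *
f=lambda im,x,y,w,h:cv2.resize(im[y:y+h,x:x+w],(400,400),interpolation=cv2.INTER_CUBIC)
a=cv2.imread('pics/s2.png');b=cv2.imread('pics/d2.png')
o=np.hstack([f(a,255,200,40,40),f(b,205,175,40,40)])
for i in range(0,800,50): cv2.line(o,(i,0),(i,6),(255,255,255),1)
for i in range(0,400,50): cv2.line(o,(0,i),(6,i),(255,255,255),1)
cv2.imwrite('pics/c3.png',o)
```

```text
(no output)
```

View pics/c3.png

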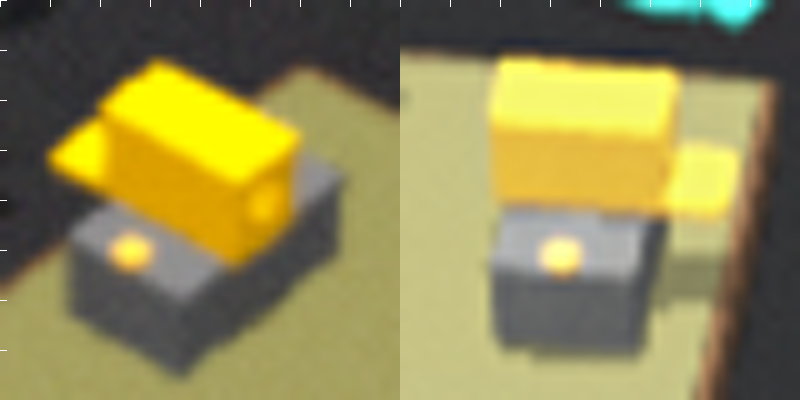

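Run:
```python
from h import *
np.set_printoptions(precision=4,suppress=True)
ps=imaging.camera_params("scene");pd=imaging.camera_params("side")
S=[(160,62),(100,105),(243,183),(300,135)];D=[(280,70),(273,135),(92,127),(100,57)]
for a in S: print("S",plane(ps,255+a[0]/10-.45,200+a[1]/10-.45,.094))
for a in D: print("D",plane(pd,205+a[0]/10-.45,175+a[1]/10-.45,.094))
print("hole",plane(ps,255+26.2-.45,200+20.3-.45,.08))
# order S: mouth-left, mouth-right, far-right, far-left ; side image: y+ toward camera(bottom)
for a,b in ((0,1),(1,0),(2,3),(3,2)):
    print(tri(ps,(255+S[a][0]/10-.45,200+S[a][1]/10-.45),pd,(205+D[b][0]/10-.45,175+D[b][1]/10-.45)))
print("pin nose",tri(ps,(215+125/3.33,165+50/3.33),pd,(170+272/3.33,150+56/3.33)))
```

```text
S [0.5942 0.0078 0.094 ]
S [ 0.5938 -0.0191  0.094 ]
S [ 0.6467 -0.0202  0.094 ]
S [0.6457 0.0074 0.094 ]
D [ 0.5963 -0.0207  0.094 ]
D [0.5939 0.0111 0.094 ]
D [0.6472 0.0133 0.094 ]
D [ 0.6509 -0.021   0.094 ]
hole [ 0.6461 -0.01    0.08  ]
(array([0.5937, 0.0091, 0.0928]), np.float64(0.0009983032289448584))
(array([ 0.5954, -0.0201,  0.095 ]), np.float64(0.0015905041893572))
(array([ 0.6492, -0.021 ,  0.095 ]), np.float64(0.0034195373732971014))
(array([0.6463, 0.0096, 0.0921]), np.float64(0.003623188865472201))
pin nose (array([ 0.5366, -0.0041,  0.1645]), np.float64(0.002244951681216482))
```

```bash
python3 -m crank '[[0,-0.15,2,0,0,0,0],[0,-0.15,5,0,0,0,0],[0,-0.15,7.5,0,0,0,0],[-1,-0.15,8.5,0,0,0,0],[-3,-0.15,8.5,0,0,0,0],[-3.6,-0.15,8.5,0,0,0,0],[-3.6,-0.15,8.5,0,0,0,0],[-3.6,-0.15,8.5,0,0,0,0],[-3.6,-0.15,8.5,0,0,0,0]]'; python3 -c "
from h import *
s=robot.get_state();print(s['position'],s['ft_force'],s['tool_rot'])"
```

```text
time_s: 6.05
position: [0.4748, -0.0052, 0.0611]
tool_rot: [-0.0, 0.0, 1.0, -0.0]
ft_force: [0.1, 1.0, -2.3]
gripper_width: 0.015
finger_force: 59.0
[ 0.47478791 -0.00522474  0.06112   ] [ 0.06743413  1.01341888 -2.28753094] [-2.01520436e-04  2.78110892e-04  9.99999940e-01 -3.88357597e-05]
```

```bash
python3 -m crank '[[-0.5,0,0,0,0,0,0],[-1,0,0,0,0,0,0],[-1.4,0,0,0,0,0,0],[-1.6,0,0,0,0,0,0],[-1.7,0,0,0,0,0,0],[-1.8,0,0,0,0,0,0],[-1.9,0,0,0,0,0,0],[-2,0,0,0,0,0,0],[-2.1,0,0,0,0,0,0],[-2.1,0,0,0,0,0,0]]'
```

```text
time_s: 6.88
position: [0.4966, -0.0047, 0.061]
tool_rot: [0.0, -0.0, 1.0, 0.0]
ft_force: [-0.1, 0.1, -1.8]
gripper_width: 0.0152
finger_force: 59.0
```

```bash
python3 -m crank '[[-0.1,0,0,0,0,0,0],[-0.2,0,0,0,0,0,0],[-0.3,0,0,0,0,0,0],[-0.4,0,0,0,0,0,0],[-0.4,0,0,0,0,0,0]]'
```

```text
time_s: 7.3
position: [0.5007, -0.0047, 0.061]
tool_rot: [0.0, -0.0, 1.0, -0.0]
ft_force: [0.0, -0.4, -2.0]
gripper_width: 0.0153
finger_force: 59.0
```

```bash
python3 -m crank '[[-0.1,0,0,0,0,0,0],[-0.2,0,0,0,0,0,0],[-0.3,0,0,0,0,0,0],[-0.4,0,0,0,0,0,0],[-0.5,0,0,0,0,0,0],[-0.5,0,0,0,0,0,0]]'
```

```text
time_s: 7.8
position: [0.5057, -0.0047, 0.061]
tool_rot: [0.0, -0.0, 1.0, -0.0]
ft_force: [0.5, 0.2, -1.9]
gripper_width: 0.0145
finger_force: 59.0
```

```bash
python3 -m crank '[[-0.1,0,0,0,0,0,0],[-0.2,0,0,0,0,0,0],[-0.3,0,0,0,0,0,0],[-0.4,0,0,0,0,0,0],[-0.5,0,0,0,0,0,0],[-0.6,0,0,0,0,0,0],[-0.7,0,0,0,0,0,0],[-0.8,0,0,0,0,0,0],[-0.8,0,0,0,0,0,0]]'
```

```text
time_s: 8.55
position: [0.5137, -0.0047, 0.061]
tool_rot: [0.0, -0.0, 1.0, -0.0]
ft_force: [0.3, -0.1, -2.1]
gripper_width: 0.015
finger_force: 59.0
```

```bash
python3 -c "
from h import *
a=grab('scene','s3.png')[1];b=grab('side','d3.png')[1]
f=lambda im,x,y,w,h:cv2.resize(im[y:y+h,x:x+w],(400,400),interpolation=cv2.INTER_CUBIC)
cv2.imwrite('pics/c4.png',np.hstack([f(a,235,180,60,60),f(b,205,150,60,60)]))"
```

```text
(no output)
```

View pics/c4.png

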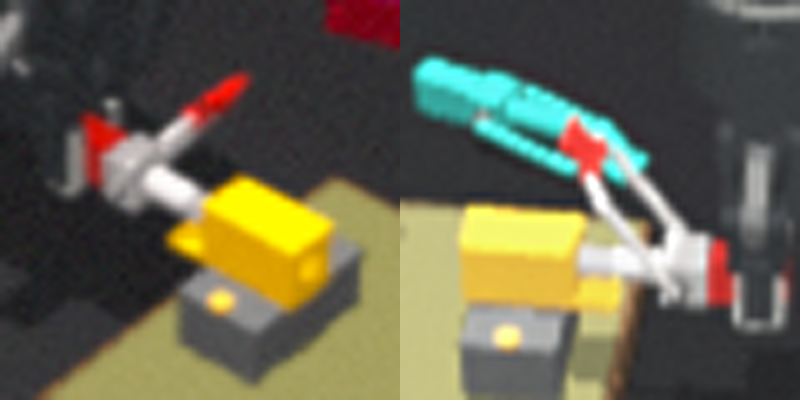

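The nose is inside the bush in both views, so I'll continue the insertion.

```bash
python3 -m crank '[[-0.2,0,0,0,0,0,0],[-0.4,0,0,0,0,0,0],[-0.6,0,0,0,0,0,0],[-0.8,0,0,0,0,0,0],[-1,0,0,0,0,0,0],[-1.2,0,0,0,0,0,0],[-1.4,0,0,0,0,0,0],[-1.6,0,0,0,0,0,0],[-1.7,0,0,0,0,0,0],[-1.7,0,0,0,0,0,0]]'
```

```text
time_s: 9.48
position: [0.5308, -0.0047, 0.061]
tool_rot: [0.0, -0.0, 1.0, -0.0]
ft_force: [0.5, -0.1, -2.9]
gripper_width: 0.015
finger_force: 59.1
```

```bash
python3 -m crank '[[-0.2,0,0,0,0,0,0],[-0.4,0,0,0,0,0,0],[-0.6,0,0,0,0,0,0],[-0.8,0,0,0,0,0,0],[-1,0,0,0,0,0,0],[-1.2,0,0,0,0,0,0],[-1.3,0,0,0,0,0,0],[-1.4,0,0,0,0,0,0],[-1.5,0,0,0,0,0,0],[-1.6,0,0,0,0,0,0],[-1.7,0,0,0,0,0,0],[-1.8,0,0,0,0,0,0],[-1.8,0,0,0,0,0,0]]'
```

```text
time_s: 10.57
position: [0.5487, -0.0047, 0.061]
tool_rot: [0.0, -0.0, 1.0, -0.0]
ft_force: [0.2, -0.0, -3.0]
gripper_width: 0.015
finger_force: 59.0
```

```bash
python3 -m crank '[[-0.05,0,0,0,0,0,0],[-0.1,0,0,0,0,0,0],[-0.15,0,0,0,0,0,0],[-0.2,0,0,0,0,0,0],[-0.25,0,0,0,0,0,0],[-0.3,0,0,0,0,0,0],[-0.3,0,0,0,0,0,0]]'
```

```text
time_s: 11.15
position: [0.5516, -0.0047, 0.061]
tool_rot: [0.0, -0.0, 1.0, -0.0]
ft_force: [0.5, -0.2, -2.4]
gripper_width: 0.0151
finger_force: 59.0
```

```bash
python3 -m crank '[[-0.05,0,0,0,0,0,0],[-0.1,0,0,0,0,0,0],[-0.15,0,0,0,0,0,0],[-0.15,0,0,0,0,0,0]]'; python3 -m crank '[[-0.05,0,0,0,0,0,0],[-0.1,0,0,0,0,0,0],[-0.1,0,0,0,0,0,0]]'
```

```text
time_s: 11.48
position: [0.5521, -0.0047, 0.0608]
tool_rot: [-0.001, -0.0, 1.0, -0.0]
ft_force: [-6.1, -0.8, 0.1]
gripper_width: 0.0153
finger_force: 59.5
time_s: 11.73
position: [0.5521, -0.0048, 0.0607]
tool_rot: [-0.002, -0.0, 1.0, 0.0]
ft_force: [-12.3, 0.8, 5.0]
gripper_width: 0.0152
finger_force: 60.0
```

```bash
python3 -m crank '[[0.1,0,0,0,0,0,0],[0.2,0,0,0,0,0,0],[0.2,0,0,0,0,0,0]]'; python3 -m crank '[[0,0,0,0,0,0,0.2],[0,0,0,0,0,0,0.5],[0,0,0,0,0,0,0.8],[0,0,0,0,0,0,0.8],[0,0,0,0,0,0,0.8],[0,0,0,0,0,0,0.8]]'
```

```text
time_s: 11.98
position: [0.552, -0.0047, 0.061]
tool_rot: [0.0, -0.0, 1.0, -0.0]
ft_force: [-0.2, 0.5, -3.0]
gripper_width: 0.0154
finger_force: 59.0
time_s: 12.48
position: [0.5521, -0.0047, 0.061]
tool_rot: [0.0, -0.0, 1.0, -0.0]
ft_force: [-0.1, -0.1, -0.6]
gripper_width: 0.0684
finger_force: 0.0
```

```bash
python3 -m crank '[[0,0,-2,0,0,0,0.8],[0,0,-5,0,0,0,0.8],[0,0,-9,0,0,0,0.8],[0,0,-13,0,0,0,0.8],[0,0,-14,0,0,0,0],[0,0,-14,0,0,0,0],[0,0,-14,0,0,0,0],[0,0,-14,0,0,0,0],[0,0,-14,0,0,0,0]]'
python3 - <<'E'
from h import *
np.set_printoptions(precision=4,suppress=True)
ps,a=grab('scene','s4.png');pd,b=grab('side','d4.png')
C=[]
for n,im,(x,y,w,h_) in (("s",a,(245,175,60,50)),("d",b,(195,150,60,50))):
    hs=cv2.cvtColor(im,cv2.COLOR_BGR2HSV)
    m=cv2.inRange(hs,(0,150,100),(7,255,255))|cv2.inRange(hs,(173,150,100),(180,255,255))
    z=np.zeros_like(m);z[y:y+h_,x:x+w]=m[y:y+h_,x:x+w]
    k,l,s,c=cv2.connectedComponentsWithStats(z)
    for i in range(1,k):
        if s[i][4]>5: print(n,s[i],c[i])
f=lambda im,x,y,w,h:cv2.resize(im[y:y+h,x:x+w],(400,400),interpolation=cv2.INTER_CUBIC)
cv2.imwrite('pics/c5.png',np.hstack([f(a,245,170,60,60),f(b,195,145,60,60)]))
print(robot.get_state())
E
```

```text
time_s: 13.23
position: [0.5514, -0.0047, 0.1998]
tool_rot: [-0.001, -0.0, 1.0, -0.0]
ft_force: [0.6, -0.2, -0.8]
gripper_width: 0.0076
finger_force: 0.0
s [284 175  21  14 200] [294.45 181.44]
s [273 196  10   8  37] [277.5946 199.1892]
s [252 201  12  12  89] [256.3371 206.0112]
d [216 167   7   8  38] [219.2895 170.9474]
d [239 185  12  11 111] [244.5766 189.964 ]
{'time_s': 13.3333, 'joint_positions': array([-0.295 ,  0.4567,  0.2674,  1.8379, -0.1528,  0.8686,  1.6164]), 'joint_vel': array([-0.0002, -0.0047,  0.0028, -0.005 , -0.0011,  0.0005, -0.0014]), 'effort': array([ -0.0406, -79.3129,   7.2271, -32.6914,   0.0123,  -0.0032,
         0.0033]), 'position': array([ 0.5516, -0.0048,  0.2   ]), 'tool_rot': array([-0.0008, -0.0001,  1.    , -0.0002]), 'ft_force': array([0.8651, 0.2726, 0.4051]), 'torque': array([-0.001 ,  0.0134,  0.0004]), 'finger_force': 0.0, 'gripper_width': -0.0002507321220457333}
```

View pics/c5.png

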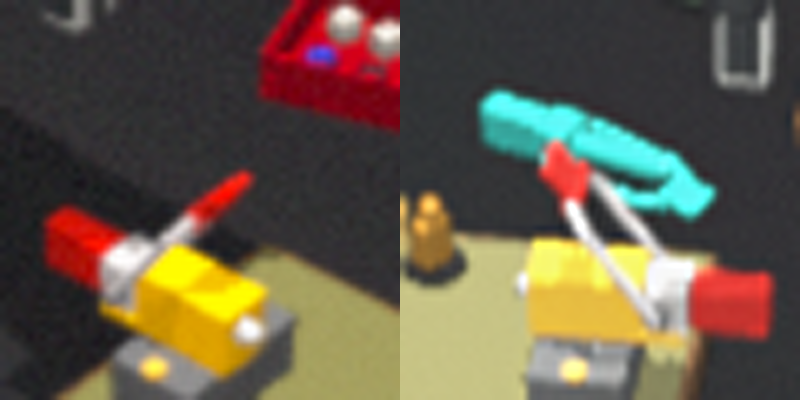

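The pin is home with its nose out of the far end, and the ring is raised. The tab is at scene (277.6,199.2) and side (219.3,170.9).

Run:
```python
from h import *
np.set_printoptions(precision=4,suppress=True)
ps=imaging.camera_params("scene");pd=imaging.camera_params("side")
T,e=tri(ps,(277.6,199.2),pd,(219.3,170.9));H=np.array([.5855,-.0055,.0795]);d=T-H
print(T,e,np.hypot(d[0],d[2]),np.arctan2(d[2],d[0])+.175)
for a in (1.0,.9,.8,.6,.4,.3,.2,.1,0,-.1):  # ring angle above shaft; TCP offset 2.5mm normal, contact at 80
    n=np.array([-np.sin(a),0,np.cos(a)]);u=np.array([np.cos(a),0,np.sin(a)])
    print(a,(H+.08*u+.0025*n)[[0,2]])
```

```text
[ 0.6302 -0.0051  0.142 ] 0.0032237215205975045 0.07687990036123363 1.12469479136628
1.0 [0.6266 0.1482]
0.9 [0.6333 0.1437]
0.8 [0.6394 0.1386]
0.6 [0.6501 0.1267]
0.4 [0.6582 0.113 ]
0.3 [0.6612 0.1055]
0.2 [0.6634 0.0978]
0.1 [0.6649 0.09  ]
0 [0.6655 0.082 ]
-0.1 [0.6653 0.074 ]
```

```bash
python3 -m crank '[[-3,0,0,0,0,0,0],[-6,0,0,0,0,0,0],[-8,0,0,0,0,0,0],[-8,0,2,0,0,0,0],[-8,0,3.5,0,0,0,0],[-8,0,4.3,0,0,0,0],[-8.4,0,5,0,0,0,0],[-9,0,5.6,0,0,0,0],[-9.6,0,6.2,0,0,0,0],[-10,0,6.7,0,0,0,0],[-10.3,0,7.2,0,0,0,0],[-10.6,0,7.7,0,0,0,0],[-10.6,0,7.7,0,0,0,0]]'
python3 - <<'E'
from h import *
np.set_printoptions(precision=4,suppress=True)
ps,a=grab('scene','s5.png');pd,b=grab('side','d5.png')
for n,im,(x,y,w,h_) in (("s",a,(245,190,60,40)),("d",b,(195,150,60,50))):
    hs=cv2.cvtColor(im,cv2.COLOR_BGR2HSV)
    m=cv2.inRange(hs,(0,150,100),(7,255,255))|cv2.inRange(hs,(173,150,100),(180,255,255))
    z=np.zeros_like(m);z[y:y+h_,x:x+w]=m[y:y+h_,x:x+w]
    k,l,s,c=cv2.connectedComponentsWithStats(z)
    for i in range(1,k):
        if s[i][4]>5: print(n,s[i],c[i])
f=lambda im,x,y,w,h:cv2.resize(im[y:y+h,x:x+w],(400,400),interpolation=cv2.INTER_CUBIC)
cv2.imwrite('pics/c6.png',np.hstack([f(a,245,170,60,60),f(b,195,145,60,60)]))
E
```

```text
time_s: 14.42
position: [0.658, -0.0047, 0.1229]
tool_rot: [-0.001, -0.0, 1.0, -0.0]
ft_force: [0.6, 0.2, -0.1]
gripper_width: 0.0002
finger_force: 0.1
s [251 200  12  13  91] [256.1429 205.8681]
s [280 209   6   4  18] [282.2222 210.7778]
d [208 175   8   6  27] [212.2963 178.4074]
d [239 185  12  11 115] [244.6087 189.7913]
```

View pics/c6.png

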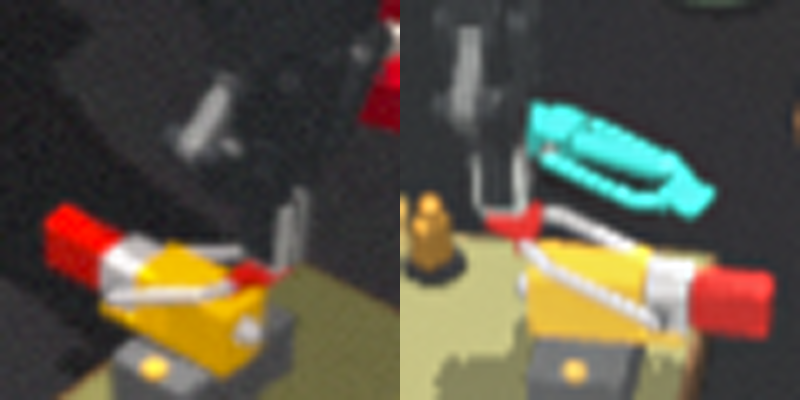

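The fingertips rest on the tab and the ring is following down. I'll continue.

```bash
python3 -m crank '[[-0.3,0,0.5,0,0,0,0],[-0.5,0,1.0,0,0,0,0],[-0.6,0,1.5,0,0,0,0],[-0.8,0,2.0,0,0,0,0],[-0.9,0,2.4,0,0,0,0],[-0.9,0,2.6,0,0,0,0],[-0.9,0,2.6,0,0,0,0]]'
```

```text
time_s: 15.1
position: [0.6667, -0.0047, 0.0973]
tool_rot: [-0.0, -0.0, 1.0, -0.0]
ft_force: [-0.5, 0.3, -0.0]
gripper_width: -0.0002
finger_force: 0.0
```

```bash
python3 -m crank '[[0,0,0.1,0,0,0,0],[0,0,0.2,0,0,0,0],[0,0,0.3,0,0,0,0],[0,0,0.4,0,0,0,0],[0,0,0.4,0,0,0,0]]'
```

```text
time_s: 15.52
position: [0.6669, -0.0047, 0.0939]
tool_rot: [-0.0, -0.0, 1.0, -0.0]
ft_force: [-0.0, -0.3, -0.2]
gripper_width: 0.0002
finger_force: 0.1
```

```bash
python3 -m crank '[[0,0,0.1,0,0,0,0],[0,0,0.2,0,0,0,0],[0,0,0.3,0,0,0,0],[0,0,0.3,0,0,0,0]]'
```

```text
time_s: 15.85
position: [0.6672, -0.0047, 0.091]
tool_rot: [0.0, -0.0, 1.0, -0.0]
ft_force: [1.3, 0.4, 2.5]
gripper_width: -0.0001
finger_force: 1.0
```

```bash
python3 -m crank '[[0,0,0.1,0,0,0,0],[0,0,0.2,0,0,0,0],[0,0,0.2,0,0,0,0]]'
```

```text
time_s: 16.1
position: [0.6677, -0.0048, 0.0894]
tool_rot: [0.001, -0.0, 1.0, -0.0]
ft_force: [3.3, -0.4, 6.2]
gripper_width: 0.0001
finger_force: 2.9
```

```bash
python3 -m crank '[[0,0,0.1,0,0,0,0],[0,0,0.2,0,0,0,0],[0,0,0.2,0,0,0,0]]'
```

```text
time_s: 16.35
position: [0.6684, -0.0048, 0.0879]
tool_rot: [0.002, -0.0, 1.0, -0.0]
ft_force: [5.3, 0.7, 8.0]
gripper_width: -0.0003
finger_force: 3.6
```

```bash
python3 -m crank '[[0,0,0.1,0,0,0,0],[0,0,0.2,0,0,0,0],[0,0,0.2,0,0,0,0]]'
```

```text
time_s: 16.6
position: [0.669, -0.0048, 0.0864]
tool_rot: [0.002, -0.0, 1.0, -0.0]
ft_force: [8.1, -0.8, 10.5]
gripper_width: -0.0002
finger_force: 5.2
```

```bash
python3 -m crank '[[-0.1,0,0.1,0,0,0,0],[-0.2,0,0.2,0,0,0,0],[-0.2,0,0.2,0,0,0,0]]'
```

```text
time_s: 16.85
position: [0.6701, -0.0047, 0.0836]
tool_rot: [0.001, -0.0, 1.0, 0.0]
ft_force: [4.4, -0.4, 4.8]
gripper_width: 0.0
finger_force: 2.4
```

```bash
python3 -m crank '[[0,0,0.1,0,0,0,0],[0,0,0.2,0,0,0,0],[0,0,0.2,0,0,0,0]]'
```

```text
time_s: 17.1
position: [0.6703, -0.0047, 0.0817]
tool_rot: [0.001, -0.0, 1.0, 0.0]
ft_force: [4.7, 1.1, 6.2]
gripper_width: 0.0001
finger_force: 2.9
```

```bash
python3 -m crank '[[0,0,0.1,0,0,0,0],[0,0,0.2,0,0,0,0],[0,0,0.2,0,0,0,0]]'
```

```text
time_s: 17.35
position: [0.6695, -0.0047, 0.0791]
tool_rot: [0.001, -0.0, 1.0, -0.0]
ft_force: [2.8, -0.0, 1.7]
gripper_width: 0.0
finger_force: 1.3
```

```bash
python3 -m crank '[[0,0,0.1,0,0,0,0],[0,0,0.2,0,0,0,0],[0,0,0.2,0,0,0,0]]'
```

```text
time_s: 17.6
position: [0.6683, -0.0047, 0.0764]
tool_rot: [-0.001, -0.0, 1.0, -0.0]
ft_force: [-0.1, 0.4, -0.7]
gripper_width: 0.0001
finger_force: 0.1
```

The force fell to zero, so the ring has probably snapped. I'll retreat and check.

```bash
python3 -m crank '[[0,0,-1,0,0,0,0],[0,0,-3,0,0,0,0],[0,0,-6,0,0,0,0],[0,0,-10,0,0,0,0],[0,0,-14,0,0,0,0],[4,0,-16,0,0,0,0],[8,0,-18,0,0,0,0],[12,0,-18,0,0,0,0],[12,0,-18,0,0,0,0],[12,0,-18,0,0,0,0]]'
python3 - <<'E'
from h import *
ps,a=grab('scene','s6.png');pd,b=grab('side','d6.png')
np.set_printoptions(precision=4,suppress=True)
C=[]
for n,im,(x,y,w,h_) in (("s",a,(265,195,60,40)),("d",b,(195,150,40,60))):
    hs=cv2.cvtColor(im,cv2.COLOR_BGR2HSV)
    m=cv2.inRange(hs,(0,150,100),(7,255,255))|cv2.inRange(hs,(173,150,100),(180,255,255))
    z=np.zeros_like(m);z[y:y+h_,x:x+w]=m[y:y+h_,x:x+w]
    k,l,s,c=cv2.connectedComponentsWithStats(z)
    i=1+np.argmax(s[1:,4]);print(n,s[i],c[i]);C.append(c[i])
T,e=tri(ps,C[0],pd,C[1]);print(T,e,"ring",np.arctan2(T[2]-.0795,T[0]-.5855)+.175)
f=lambda im,x,y,w,h:cv2.resize(im[y:y+h,x:x+w],(400,400),interpolation=cv2.INTER_CUBIC)
cv2.imwrite('pics/c7.png',np.hstack([f(a,245,180,60,60),f(b,195,155,60,60)]))
E
```

```text
time_s: 18.43
position: [0.5469, -0.0047, 0.2585]
tool_rot: [0.0, -0.0, 1.0, 0.001]
ft_force: [0.4, -0.0, -0.9]
gripper_width: -0.0002
finger_force: 0.0
s [282 220  10   8  51] [286.1176 223.098 ]
d [205 186   8   6  31] [208.4839 188.7419]
[ 0.665  -0.0051  0.0739] 0.005348003510478685 ring 0.10523927789872434
```

View pics/c7.png

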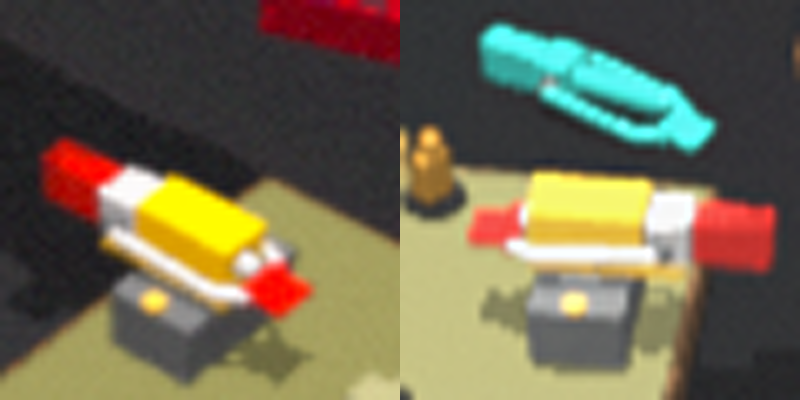

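Run:
```python
from h import *
ps=imaging.camera_params("scene");pd=imaging.camera_params("side")
for v in (0,.05,.1,.15):
    a=v-.175; X=[.5855+.08*np.cos(a)-.0025*np.sin(a),-.0055,.0785+.08*np.sin(a)+.0025]
    print(v,proj(ps,X),proj(pd,X))
X=[.5515,-.0055,.0905];print("tail top",proj(ps,X),proj(pd,X))
for n,(x,y,w,h_) in (("s6",(245,195,20,25)),("d6",(235,175,30,30))):
    hs=cv2.cvtColor(cv2.imread(f"pics/{n}.png"),cv2.COLOR_BGR2HSV)
    m=cv2.inRange(hs,(0,150,100),(7,255,255))|cv2.inRange(hs,(173,150,100),(180,255,255))
    v,u=np.nonzero(m[y:y+h_,x:x+w]);print(n,"tail centroid",u.mean()+x,v.mean()+y)
print(robot.get_state()['ft_force'])
```

```text
0 (np.float64(286.7194478779529), np.float64(225.32529273221883)) (np.float64(209.57427176786427), np.float64(190.13734176437325))
0.05 (np.float64(286.91452796975824), np.float64(224.329121185568)) (np.float64(209.34235757672712), np.float64(189.09415395623668))
0.1 (np.float64(287.0546521879517), np.float64(223.29260773818385)) (np.float64(209.1744257223881), np.float64(188.04461919388902))
0.15 (np.float64(287.1391154880958), np.float64(222.21834155234458)) (np.float64(209.07129518115622), np.float64(186.99126673042255))
tail top (np.float64(256.40338262834746), np.float64(202.99980207389123)) (np.float64(246.8220168285243), np.float64(186.57639110711509))
s6 tail centroid 256.04395604395603 205.97802197802199
d6 tail centroid 244.6637168141593 189.8495575221239
[ 0.51732178 -0.32793341 -0.12310399]
```

The tab reading (v ≈ 0.1 ± 0.06) is ambiguous. I'll feel for the tab gently from above to confirm it is fully down.

```bash
python3 -m crank '[[-4,0,0,0,0,0,0],[-8,0,0,0,0,0,0],[-12,0,0,0,0,0,0],[-12.2,0,4,0,0,0,0],[-12.2,0,8,0,0,0,0],[-12.2,0,12,0,0,0,0],[-12.2,0,15,0,0,0,0],[-12.2,0,17,0,0,0,0],[-12.2,0,18,0,0,0,0],[-12.2,0,18.2,0,0,0,0],[-12.2,0,18.2,0,0,0,0]]'; python3 -m crank '[[0,0,0.1,0,0,0,0],[0,0,0.2,0,0,0,0],[0,0,0.2,0,0,0,0]]';python3 -m crank '[[0,0,0.1,0,0,0,0],[0,0,0.2,0,0,0,0],[0,0,0.2,0,0,0,0]]'
```

```text
time_s: 19.45
position: [0.6714, -0.0048, 0.0749]
tool_rot: [-0.0, -0.0, 1.0, -0.0]
ft_force: [0.1, 0.3, 1.3]
gripper_width: -0.0004
finger_force: 0.0
time_s: 19.7
position: [0.6716, -0.0046, 0.0741]
tool_rot: [0.001, -0.0, 1.0, 0.0]
ft_force: [0.4, 0.2, -0.3]
gripper_width: 0.0001
finger_force: 0.0
time_s: 19.95
position: [0.6711, -0.0046, 0.0711]
tool_rot: [0.0, -0.0, 1.0, 0.0]
ft_force: [-0.1, 0.0, -0.2]
gripper_width: 0.0001
finger_force: 0.1
```

```bash
python3 -m crank '[[0,0,0.1,0,0,0,0],[0,0,0.15,0,0,0,0],[0,0,0.15,0,0,0,0]]';python3 -m crank '[[0,0,0.1,0,0,0,0],[0,0,0.1,0,0,0,0]]'
```

```text
time_s: 20.2
position: [0.6709, -0.0047, 0.0693]
tool_rot: [-0.0, -0.0, 1.0, -0.0]
ft_force: [0.7, -0.4, 0.1]
gripper_width: 0.0002
finger_force: 0.1
time_s: 20.37
position: [0.6709, -0.0047, 0.0683]
tool_rot: [-0.0, -0.0, 1.0, -0.0]
ft_force: [0.7, -0.5, 0.6]
gripper_width: 0.0
finger_force: 0.2
```

```bash
python3 -m crank '[[0,0,-1,0,0,0,0],[0,0,-3,0,0,0,0],[0,0,-6,0,0,0,0],[0,0,-10,0,0,0,0],[0,0,-14,0,0,0,0],[4,0,-16,0,0,0,0],[8,0,-18,0,0,0,0],[12,0,-18,0,0,0,0],[12,0,-18,0,0,0,0],[12,0,-18,0,0,0,0]]'
python3 - <<'E'
from h import *
for cam,(x,y,w,h_),o in (("scene",(265,195,60,40),"s6"),("side",(195,150,40,60),"d6")):
    p,im=grab(cam,cam+"7.png")
    for i in (cv2.imread(f"pics/{o}.png"),im):
        hs=cv2.cvtColor(i,cv2.COLOR_BGR2HSV)
        m=cv2.inRange(hs,(0,150,100),(7,255,255))|cv2.inRange(hs,(173,150,100),(180,255,255))
        v,u=np.nonzero(m[y:y+h_,x:x+w]);print(cam,u.mean()+x,v.mean()+y)
E
```

```text
time_s: 21.2
position: [0.5492, -0.0047, 0.2502]
tool_rot: [0.001, -0.0, 1.0, 0.001]
ft_force: [1.3, 0.5, -0.1]
gripper_width: -0.0001
finger_force: 0.0
scene 286.11764705882354 223.09803921568627
scene 285.2641509433962 224.66037735849056
side 208.48387096774195 188.74193548387098
side 209.41379310344828 190.44827586206895
```

Pressing again moved the tab down by about 1.6 px in both views, to match the v ≈ 0 prediction. Handing in.

```bash
python3 -c "
from h import *
print(workorder.finish_job())"
```

```text
the job is handed in; nothing more can be done
None
```

I handed the job in at about 21 s of the 72 s allowed: the pin is home in the bush, its ring is down past the nose (estimated 0 to 0.03 rad), and the robot is clear. The hand-in did not report a verdict.

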